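# Re-clamp the forming block in the lever vise, channel up

### The arm

A 7-joint arm with a two-finger parallel gripper is mounted at the origin on a cart in front of the work surface, level with it; the furniture and walls round the work are solid. World frame = base frame: x ahead of the robot, y to its left, z up, the work surface at z = 0. Lengths are in m, angles in degrees, forces in N, time in s.
With the tool pointing down it reaches from about 0.425 to 1.025 m from the base axis. Payload 3.6 kg.
Tool frame: the origin (TCP) lies at the centre of the arm's flange, where the gripper is bolted on; the fingertips stand 173 mm ahead of it and the grasp point (between the pads) lies 155 mm ahead of it; z points along the fingers, y is the line along which they close (so a half turn about z gives the same grasp; the last joint's range is limited). The gripper opens to 85 mm and grips with 20 to 120 N. Pads are 22 mm wide; open, the fingers measure 114 mm over their backs; the gripper's body (76 mm by 85 mm) begins 54 mm behind the grasp point. The pads swing forward as they close: fully open they stand 13 mm farther back than shut.
Start: joints at [67.981, 33.873, 2.773, 92.16, -1.908, 54.013, -1.931], TCP at [0.208, -0.695, 0.405] pointing down, gripper open.
Joint ranges: [-153.93, 153.93], [-27.13, 128.08], [-72.61, 78.16], [10.71, 143.7], [-87.88, 267.88], [4.46, 118.87], [-176.78, 176.78]. Speed limits (degrees/s): [147.25, 147.25, 180, 180, 180, 180, 180].

### API

Orientations are given as [roll, pitch, yaw] about the fixed x, y, z axes, in that order (R = Rz(yaw) Ry(pitch) Rx(roll)).
In Python, from plant import bot, optics gives the robot as it stands.
- The arm moves only by the tool jog_arm, never from a script. Its argument "rows" is a list of rows, each an object of numbers: "tx", "ty", "tz": the shift along the tool's x, y, z in mm; "wx", "wy", "wz": the turn, a rotation vector about the tool's x, y, z in rad. In form: [{"tx": .., "ty": .., "tz": .., "wx": .., "wy": .., "wz": ..}, ...]. A call has 1 to 5 rows; each row shifts and turns the commanded pose from where the row before left it, along the tool's axes as they then stand; what a row does not reach is not made up. A row lasts 1/12 s, in which the tool goes at most 41.7 mm and 7.16 degrees, less where a joint would pass 70% of its speed; a pose out of reach is approached as far as the arm can. A call is refused whole if a number of a shift passes 41.7 or a number of a turn 0.125, either way. A call with a gripper value outside its range is refused whole. "claw" is the opening, from -1 (shut) to 1 (fully open), set as the call begins (left out, the last holds). The fingers move at their own pace and stop on an object; "squeeze" is the grip in N (left out, the last holds). Time passes only in rows, so rows that do not move let the fingers close. It gives the time, the measured TCP pose, the force, the opening and the grip force at its end, in the units of the state.
- bot.sense(): the state, without advancing time (a new reading comes with each control period).
- optics.grab_frame(name): name is "side" or "top"; returns the picture (384x512x3 uint8, red, green, blue); there is no depth.
- optics.camera_model(name): a dict with "camera_matrix" (3x3 intrinsics, pixels), "R" (3x3) and "t" (3): a world point X has camera coordinates R X + t. Camera axes: x right, y down, z forward; pixel columns grow to the right and rows downward; lengths in m; the calibration is good to about 2 mm. A picture is of the moment at which its call begins. camera_model takes no time and is no camera call.
- bot.hand_in(): hands the job in; it is judged then, once.
The state is a dict: "time_s": time; "joint_pos": joint angles; "qd": joint speeds; "effort": joint torques, N m; "eef_pos": TCP position; "tool_rot": TCP orientation; "wrist_force": force on the tool from outside, world axes, zero at the start; "wrist_torque": the same for the moment, N m; "finger_gap": finger opening in m; "grasp_force": force on a finger pad.
Only numpy, scipy, OpenCV 4.12 (cv2) and the standard library are available. Lean on these libraries where they do the work, as an engineer would, in place of code of your own. Each camera call takes 0.05 s, during which the arm holds its last target. There are 200 camera calls.

### The job

The wooden forming block stands on end in the lever vise with its round hollow up, but the copper offcut is to be bent in the block's channel next. Swing the vise's lever out to release the block, tip the block over onto its side between the jaws so that its half-round channel faces up and it lies flat on the bed with its whole length between the jaws, then swing the lever fully back so that the jaws hold it tight. Let go at the end, and leave the hammer and the other things on the table where they are.

Things in the scene. Friction and masses are not known exactly. Their poses are not given: they have to be found in the camera images.
- vise: Grey cast-iron lever vise, bolted down. Origin on the table top, midway between the closed jaws and midway along them. x: along the jaws, away from the robot; z up. Base 186 mm in x, y -162 to +66. Flat bright bed at z 25. Jaws 176 mm long (x -88 to 88), tops at z 63, facing one another along y: fixed jaw y +28 to +60, moving jaw on the -y side. Both x ends of the channel between them are open.
- vise_jaw: Moving jaw plate, steel, 176 x 10 x 37 mm, spring-backed. Its frame coincides with the vise's when clamped on the block (its face is then at y -28). Lever home: it presses the block with about 40 N. Lever fully out: about 65 mm between the jaws.
- vise_lever (a joint): Lever's angle about its vertical pivot, rad: 0 = fully home (clamped, locked just past dead centre), 1.2 = fully out (jaws open); grows anticlockwise seen from above. It stays where it is left; under 10 N at the grip moves it.
- lever_pivot (a point): Point on the lever's vertical pivot axis, 76 mm above the table; in the vise's frame at x 0, y -129 mm.
- lever_grip (a point): Middle of the upright black grip at the lever's end: round post, 24 mm diameter, 52 to 102 mm above the table (this point 76), its axis 125 mm from the pivot axis. Lever home: from the pivot 117 mm to -x and 43 mm to +y in the vise's frame, in front of the vise; opening carries it round towards -y, away from the jaws.
- block: Hardwood forming block, 56 x 56 x 104 mm, 0.24 kg. Origin at the centre of the plain end it stands on; z along its length to the end with the round hollow; a half-round channel 30 wide, 9 deep runs along its -x face. At the start it stands on the bed near the robot's end of the jaws, axes parallel to the vise's. Released, a push to +x high on the channel face (80-95 mm above the bed) tips it over.
- block_mid (a point): Centre of the block, 52 mm along its z from its origin. With the block lying right, it is 53 mm above the table.
- hammer: Chasing hammer, wooden handle, 244 mm long, lying on the table to the left (+y) of the vise; head away from the robot. Origin under its middle.
- copper_offcut: Flat copper offcut, 107 x 118 mm, lying on the table at the front right. Origin under its middle.
- tongs: Copper tongs of flat strip, 206 mm long, 29 mm wide, 13 mm thick, lying across the front of the table. Origin under their middle.
- slide_gauge: Brass slide gauge, 110 mm long, flat on the table to the right of the vise. Origin under its middle.

How it is judged:
By the outcome, as a careful person would: the job done as asked, in the order asked, and still so for the second after the job is handed in, with the robot touching nothing.
It also fails if it takes over 69 s, if anything falls off the work surface, if the arm or the gripper's body presses on something with over 40 N, if the wrist force passes 120 N, or if a joint passes its speed limit or range.

## Working session

There is one attempt and no reset: what is moved stays moved. The work goes in short steps, Python scripts to look and compute and a tool call to move; the robot and the scene stay as the last step left them, time stands still between calls to the robot, and variables do not carry over. Pictures are saved under pics/ and viewed, at most 10 in all, crops included, and the job is handed in when it is done.

Besides the shell and the picture viewer there is one more tool, called after "Emit:" as name(argument=value, ...) on one line, values as JSON. jog_arm: Moves the arm, as the interface text tells. Its arguments: {"type":"object","properties":{"rows":{"type":"array"},"claw":{"type":"number"},"squeeze":{"type":"number"}},"required":["rows"]}

```bash
mkdir -p pics; ls; python3 - <<'E'
from plant import bot, optics
import cv2,numpy as np
for n in("top","side"):
    f=optics.grab_frame(n); cv2.imwrite(f"pics/{n}0.png",cv2.resize(f[:,:,::-1],(800,600),interpolation=cv2.INTER_CUBIC)); cv2.imwrite(f"{n}0_raw.png",f[:,:,::-1])
    m=optics.camera_model(n);print(n,m, -m["R"].T@m["t"])
s=bot.sense();print(s)
E
```

```text
pics
top {'camera_matrix': array([[451.84092413,   0.        , 249.25147933],
       [  0.        , 451.84092413, 193.58345651],
       [  0.        ,   0.        ,   1.        ]]), 'R': array([[-0.01615279, -0.9998243 , -0.00951114],
       [-0.99337498,  0.01712958, -0.11363417],
       [ 0.11377713,  0.00761262, -0.99347713]]), 't': array([0.07877019, 0.52344695, 1.2908014 ])} [0.37438778 0.05996354 1.34261233]
side {'camera_matrix': array([[424.7278933 ,   0.        , 246.75156985],
       [  0.        , 424.7278933 , 187.34245039],
       [  0.        ,   0.        ,   1.        ]]), 'R': array([[ 0.99976668,  0.016553  , -0.01387741],
       [-0.00242155, -0.55251695, -0.83349814],
       [-0.0214644 ,  0.83333728, -0.55234796]]), 't': array([-0.51280272,  0.09855902,  1.03206878])} [ 0.53507448 -0.79711744  0.64509346]
{'time_s': 0.1, 'joint_pos': array([67.97923951, 33.92316627,  2.76723717, 92.22896724, -1.90786711,
       54.01288932, -1.93132458]), 'qd': array([-0.1012141 , -0.08673393, -0.06194427, -0.16857015, -0.01130332,
       -0.12484293, -0.0049627 ]), 'effort': array([ 4.37801253e-03, -5.49994755e+01,  1.55335844e+00, -1.98824376e+01,
        9.75076662e-03,  3.87432563e-03,  6.22805231e-06]), 'eef_pos': array([ 0.20781486, -0.69416808,  0.40362136]), 'tool_rot': array([-1.79881262e+02,  6.61339200e-03,  1.66681248e+01]), 'wrist_force': array([ 0.18352333, -0.57379874, -0.25539897]), 'wrist_torque': array([ 0.02954009,  0.02300952, -0.05111328]), 'grasp_force': 0.0, 'finger_gap': 0.08547181375665994}
```

View pics/top0.png

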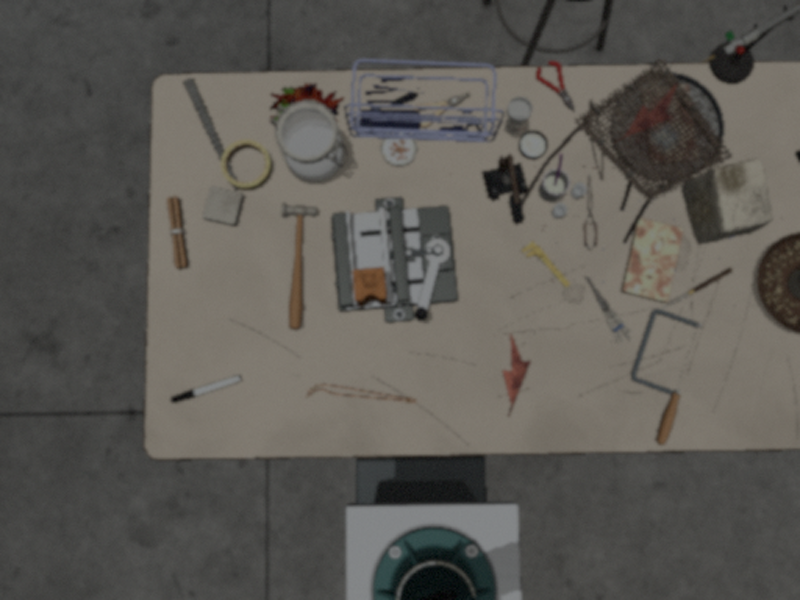

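View pics/side0.png

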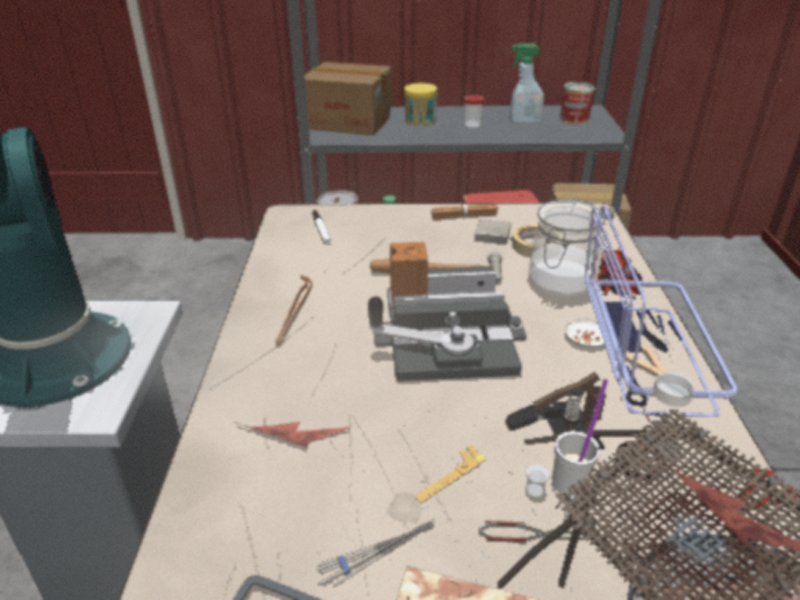

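The top view shows the vise around (395,260), block (370,286), lever pivot (437,250) and grip (421,314). The side view shows the block at (408,268) and the grip at (376,312). I'll zoom in to measure.

```bash
python3 - <<'E'
import cv2,numpy as np
a=cv2.imread("top0_raw.png")[120:215,200:300]; b=cv2.imread("side0_raw.png")[145:245,225:345]
a=cv2.convertScaleAbs(cv2.resize(a,None,fx=4,fy=4,interpolation=cv2.INTER_CUBIC),alpha=1.6);b=cv2.convertScaleAbs(cv2.resize(b,None,fx=3.3,fy=3.3,interpolation=cv2.INTER_CUBIC),alpha=1.2)
c=np.zeros((400,800,3),np.uint8);c[:a.shape[0],:400]=a;c[:b.shape[0],402:402+b.shape[1]]=b
cv2.imwrite("pics/crop0.png",c)
E
```

```text
(no output)
```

View pics/crop0.png

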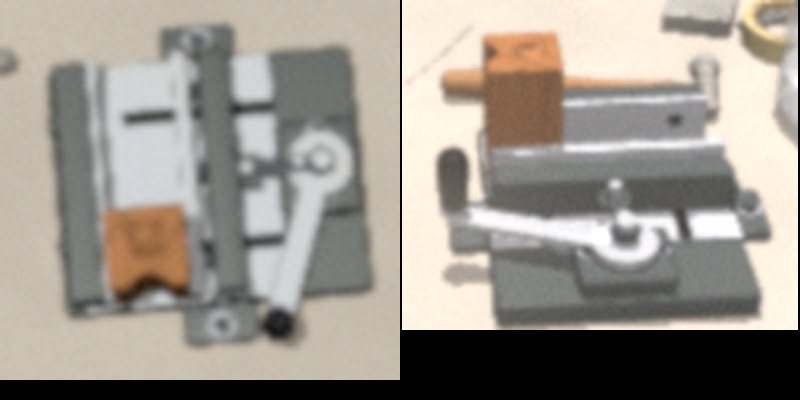

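The crop shows the pivot at (321,160), the grip top at (279,322), and the block's top face corners near (107,208), (186,206), (189,288) and (110,290). The channel notch faces the robot.

```bash
cat > h.py <<'E'
from plant import bot, optics
import numpy as np
def ray(n,u,v):
    m=optics.camera_model(n);d=m["R"].T@np.linalg.inv(m["camera_matrix"])@[u,v,1];return -m["R"].T@m["t"],d
def onz(n,u,v,z):
    c,d=ray(n,u,v);return c+d*(z-c[2])/d[2]
def tri(p,q):
    c,d=ray("top",*p);e,f=ray("side",*q)
    s=np.linalg.lstsq(np.c_[d,-f],e-c,rcond=None)[0];return (c+d*s[0]+e+f*s[1])/2,np.linalg.norm(c+d*s[0]-e-f*s[1])
E
python3 - <<'E'
from h import *
np.set_printoptions(precision=4,suppress=True)
T=lambda x,y:(x/4+200-.4,y/4+120-.4)
S=lambda x,y:((x-402)/3.3+225-.35,y/3.3+145-.35)
g=onz("top",*T(279,322),.102);p=onz("top",*T(321,160),.092);print("grip",g,"piv",p,np.hypot(*(g-p)[:2]))
print("tri grip",tri(T(279,322),S(453,153)),"piv",tri(T(321,160),S(628,222)))
d=g-p;print("yaw from lever",np.degrees(np.arctan2(d[1],d[0])-np.arctan2(.043,-.117)))
B=[onz("top",*T(*q),.129) for q in[(107,208),(186,206),(189,288),(110,290)]]
for b in B:print(b)
print("c",np.mean(B,0));
for i,j in((0,1),(3,2),(3,0),(2,1)):
    e=B[j]-B[i];print(np.degrees(np.arctan2(e[1],e[0])),np.hypot(*e[:2]))
# base corners z~.02
C=[onz("top",*T(*q),.02) for q in[(52,68),(346,48),(370,290),(70,312)]]
for c in C:print("base",c)
for i,j in((0,1),(3,2),(3,0),(2,1)):
    e=C[j]-C[i];print(np.degrees(np.arctan2(e[1],e[0])),np.hypot(*e[:2]))
E
```

```text
grip [0.4974 0.0143 0.102 ] piv [ 0.6122 -0.0179  0.092 ] 0.11920234288767895
tri grip (array([0.4983, 0.0142, 0.0972]), np.float64(0.0008020367882221335)) piv (array([ 0.6189, -0.0198,  0.0621]), np.float64(0.001984804174595592))
yaw from lever 4.475907975079544
[0.5746 0.1306 0.129 ]
[0.5751 0.0768 0.129 ]
[0.5189 0.0757 0.129 ]
[0.5184 0.1291 0.129 ]
c [0.5468 0.1031 0.129 ]
-89.54758876672753 0.053740881705163515
-89.53000172190748 0.05346069813165218
1.475179002865167 0.05619701989151471
1.1897525107265048 0.05617630845683679
base [0.6993 0.177  0.02  ]
base [ 0.7105 -0.0431  0.02  ]
base [ 0.5281 -0.0561  0.02  ]
base [0.5156 0.165  0.02  ]
-87.08457181641123 0.22037427598558865
-86.7660770587655 0.22147309107944507
3.7340705814829014 0.18413060822226798
4.082658374613617 0.18291865537467783
```

Emit:
jog_arm(rows=[{"tx": 20,"ty": -30,"wz": 0.116},{"tx": 20,"ty": -30,"wz": 0.116},{"tx": 20,"ty": -30,"wz": 0.116},{"tx": 20,"ty": -30,"wz": 0.116},{"tx": 20,"ty": -30,"wz": 0.116}], claw=0.18)

```text
schema error: expected keys tx, ty, tz, wx, wy, wz
```

Emit:
jog_arm(rows=[{"tx": 0}])

```text
schema error: expected keys tx, ty, tz, wx, wy, wz
```

Emit:
jog_arm(rows=[{"tx": 20,"ty": -30,"tz": 0,"wx": 0,"wy": 0,"wz": 0.116},{"tx": 20,"ty": -30,"tz": 0,"wx": 0,"wy": 0,"wz": 0.116},{"tx": 20,"ty": -30,"tz": 0,"wx": 0,"wy": 0,"wz": 0.116},{"tx": 20,"ty": -30,"tz": 0,"wx": 0,"wy": 0,"wz": 0.116},{"tx": 20,"ty": -30,"tz": 0,"wx": 0,"wy": 0,"wz": 0.116}], claw=0.18)

```text
time_s: 0.52
eef_pos: [0.297, -0.5392, 0.4042]
tool_rot: [-179.9, 0.1, -17.0]
wrist_force: [0.4, -0.7, -0.9]
finger_gap: 0.05
grasp_force: 0.0
```

Emit:
jog_arm(rows=[{"tx": 0,"ty": 0,"tz": 0,"wx": 0,"wy": 0,"wz": 0},{"tx": 0,"ty": 0,"tz": 0,"wx": 0,"wy": 0,"wz": 0}])

```text
time_s: 0.68
eef_pos: [0.3007, -0.5385, 0.4043]
tool_rot: [-179.9, 0.0, -16.2]
wrist_force: [-0.7, 0.8, 0.2]
finger_gap: 0.0506
grasp_force: 0.0
```

```bash
cat >> h.py <<'E'
from scipy.spatial.transform import Rotation as Ro
def M(p,r):
    A=np.eye(4);A[:3,3]=p;A[:3,:3]=Ro.from_euler("xyz",r,degrees=True).as_matrix();return A
def delta(p,yaw,n=1,cur=None):
    "tool-frame shift (mm) and wz per row to reach p with tool down at yaw, n rows, shift first then turn total"
    s=bot.sense();A=cur if cur is not None else M(s["eef_pos"],s["tool_rot"]);B=M(p,[180,0,yaw])
    D=np.linalg.inv(A)@B
    return np.round(D[:3,3]*1000,1),np.round(Ro.from_matrix(D[:3,:3]).as_rotvec(),4)
E
python3 - <<'E'
from h import *
s=bot.sense();print(s["eef_pos"],s["tool_rot"],s["joint_pos"],s["finger_gap"],s["time_s"])
for first in(0,1):
    p=np.array([.2078,-.6942,.4036]);R=Ro.from_euler("xyz",[180,0,16.67],degrees=True)
    for i in range(5):
        if first:R=R*Ro.from_rotvec([0,0,.116])
        p=p+R.apply([.02,-.03,0])
        if not first:R=R*Ro.from_rotvec([0,0,.116])
    print(first,p,R.as_euler("xyz",degrees=True))
print(delta([.4988,.0148,.32],-16.4))
E
```

```text
[ 0.30073934 -0.53848519  0.4042717 ] [-1.79894272e+02  4.86458059e-03 -1.61523373e+01] [ 48.76124552  26.38938225  10.93079397 107.0180258   -6.68968891
  47.27829912 -43.01988222] 0.05062358676794485 0.6833
0 [ 0.29756978 -0.5406555   0.4036    ] [180.           0.         -16.56155212]
1 [ 0.31473773 -0.55207734  0.4036    ] [180.           0.         -16.56155212]
(array([  36.3, -586.4,   85.4]), array([-0.0018,  0.0001,  0.0043]))
```

Emit:
jog_arm(rows=[{"tx": 2.4,"ty": -39,"tz": 0,"wx": 0,"wy": 0,"wz": 0},{"tx": 2.4,"ty": -39,"tz": 0,"wx": 0,"wy": 0,"wz": 0},{"tx": 2.4,"ty": -39,"tz": 0,"wx": 0,"wy": 0,"wz": 0},{"tx": 2.4,"ty": -39,"tz": 0,"wx": 0,"wy": 0,"wz": 0},{"tx": 2.4,"ty": -39,"tz": 0,"wx": 0,"wy": 0,"wz": 0}])

```text
time_s: 1.1
eef_pos: [0.3641, -0.3574, 0.4046]
tool_rot: [179.9, 0.0, -16.7]
wrist_force: [0.8, -0.9, 0.3]
finger_gap: 0.0503
grasp_force: 0.0
```

Emit:
jog_arm(rows=[{"tx": 2.4,"ty": -39,"tz": 0,"wx": 0,"wy": 0,"wz": 0},{"tx": 2.4,"ty": -39,"tz": 0,"wx": 0,"wy": 0,"wz": 0},{"tx": 2.4,"ty": -39,"tz": 0,"wx": 0,"wy": 0,"wz": 0},{"tx": 2.4,"ty": -39,"tz": 0,"wx": 0,"wy": 0,"wz": 0},{"tx": 2.4,"ty": -39,"tz": 0,"wx": 0,"wy": 0,"wz": 0}])

```text
time_s: 1.52
eef_pos: [0.4319, -0.174, 0.4048]
tool_rot: [180.0, -0.0, -16.7]
wrist_force: [0.6, 0.4, -0.5]
finger_gap: 0.0504
grasp_force: 0.0
```

Emit:
jog_arm(rows=[{"tx": 2.4,"ty": -39,"tz": 10,"wx": 0,"wy": 0,"wz": 0},{"tx": 2.4,"ty": -39,"tz": 10,"wx": 0,"wy": 0,"wz": 0},{"tx": 2.4,"ty": -39,"tz": 10,"wx": 0,"wy": 0,"wz": 0},{"tx": 2.4,"ty": -39,"tz": 10,"wx": 0,"wy": 0,"wz": 0},{"tx": 2.4,"ty": -30,"tz": 10,"wx": 0,"wy": 0,"wz": 0}])

```text
time_s: 1.93
eef_pos: [0.4977, 0.0024, 0.3544]
tool_rot: [-180.0, -0.1, -16.5]
wrist_force: [-0.0, 0.1, 0.4]
finger_gap: 0.0506
grasp_force: 0.0
```

Emit:
jog_arm(rows=[{"tx": 0,"ty": 0,"tz": 10,"wx": 0,"wy": 0,"wz": 0},{"tx": 0,"ty": 0,"tz": 0,"wx": 0,"wy": 0,"wz": 0},{"tx": 0,"ty": 0,"tz": 0,"wx": 0,"wy": 0,"wz": 0}])

```text
time_s: 2.18
eef_pos: [0.4962, -0.0009, 0.3441]
tool_rot: [179.9, 0.1, -16.7]
wrist_force: [-0.8, -0.3, 0.4]
finger_gap: 0.0506
grasp_force: 0.0
```

```bash
python3 - <<'E'
from h import *
s=bot.sense();print(s["eef_pos"],s["tool_rot"],s["joint_pos"],s["finger_gap"],s["time_s"])
print(delta([.4988,.0148,.24],-16.4))
E
```

```text
[ 0.4961803  -0.00094986  0.34412415] [ 1.79891437e+02  9.51922626e-02 -1.66722513e+01] [  -7.86271464   22.8636991     3.51032738  124.36977271   -2.3839867
   32.95582473 -109.29604191] 0.050554171275886184 2.1833
(array([ -1.8, -16. , 104.1]), array([ 0.0019,  0.0017, -0.0048]))
```

Emit:
jog_arm(rows=[{"tx": -2,"ty": -16,"tz": 14,"wx": 0,"wy": 0,"wz": 0},{"tx": 0,"ty": 0,"tz": 25,"wx": 0,"wy": 0,"wz": 0},{"tx": 0,"ty": 0,"tz": 25,"wx": 0,"wy": 0,"wz": 0},{"tx": 0,"ty": 0,"tz": 25,"wx": 0,"wy": 0,"wz": 0},{"tx": 0,"ty": 0,"tz": 15,"wx": 0,"wy": 0,"wz": 0}])

```text
time_s: 2.6
eef_pos: [0.4986, 0.0139, 0.2396]
tool_rot: [179.9, 0.0, -16.8]
wrist_force: [0.2, 0.2, 0.8]
finger_gap: 0.0505
grasp_force: 0.0
```

Emit:
jog_arm(rows=[{"tx": 0,"ty": 0,"tz": 0,"wx": 0,"wy": 0,"wz": 0},{"tx": 0,"ty": 0,"tz": 0,"wx": 0,"wy": 0,"wz": 0}])

```text
time_s: 2.77
eef_pos: [0.4989, 0.0145, 0.2408]
tool_rot: [179.9, 0.0, -16.8]
wrist_force: [0.4, 0.6, 0.2]
finger_gap: 0.0504
grasp_force: 0.0
```

```bash
python3 - <<'E'
from h import *
import cv2
s=bot.sense();print(s["eef_pos"],s["tool_rot"],s["wrist_force"],s["finger_gap"],s["time_s"])
b=optics.grab_frame("side")[130:245,205:345,::-1]
cv2.imwrite("pics/s1.png",cv2.convertScaleAbs(cv2.resize(b,None,fx=5,fy=5,interpolation=cv2.INTER_CUBIC),alpha=1.2))
E
```

```text
[0.4989174  0.01449043 0.24081221] [ 1.79915688e+02  3.96397814e-02 -1.67680547e+01] [0.38121636 0.60861797 0.18819803] 0.05035692096895197 2.7667
```

View pics/s1.png

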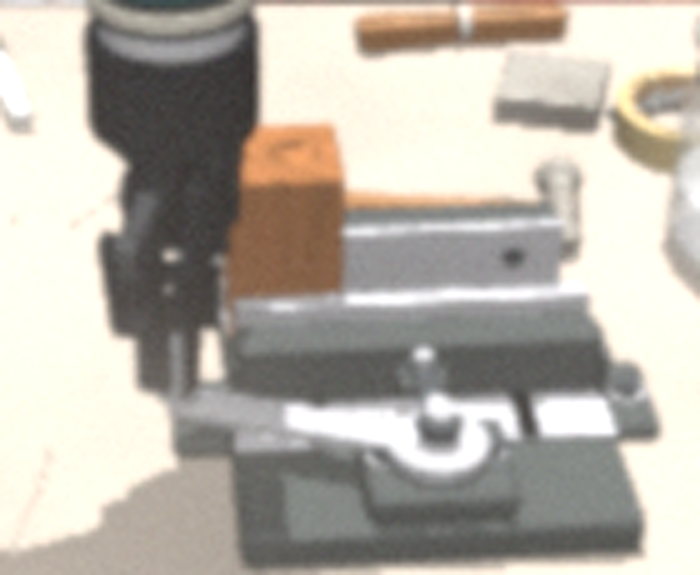

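The fingers (about (175,300)) straddle the grip above the lever end at (190,400). Close gently.

Emit:
jog_arm(rows=[{"tx": 0,"ty": 0,"tz": 0,"wx": 0,"wy": 0,"wz": 0},{"tx": 0,"ty": 0,"tz": 0,"wx": 0,"wy": 0,"wz": 0},{"tx": 0,"ty": 0,"tz": 0,"wx": 0,"wy": 0,"wz": 0},{"tx": 0,"ty": 0,"tz": 0,"wx": 0,"wy": 0,"wz": 0}], claw=-0.6, squeeze=25)

```text
time_s: 3.15
eef_pos: [0.4993, 0.0151, 0.2422]
tool_rot: [179.9, -0.1, -16.6]
wrist_force: [-0.7, -3.2, 6.0]
finger_gap: 0.0225
grasp_force: 25.5
```

Emit:
jog_arm(rows=[{"tx": 0.6,"ty": 12.5,"tz": 0,"wx": 0,"wy": 0,"wz": -0.1},{"tx": 0.6,"ty": 12.5,"tz": 0,"wx": 0,"wy": 0,"wz": -0.1}])

```text
time_s: 3.32
eef_pos: [0.495, -0.0076, 0.2422]
tool_rot: [-180.0, -0.2, -4.8]
wrist_force: [0.6, 0.6, 2.5]
finger_gap: 0.0228
grasp_force: 25.3
```

Emit:
jog_arm(rows=[{"tx": 0.6,"ty": 12.5,"tz": 0,"wx": 0,"wy": 0,"wz": -0.1},{"tx": 0.6,"ty": 12.5,"tz": 0,"wx": 0,"wy": 0,"wz": -0.1},{"tx": 0.6,"ty": 12.5,"tz": 0,"wx": 0,"wy": 0,"wz": -0.1},{"tx": 0.6,"ty": 12.5,"tz": 0,"wx": 0,"wy": 0,"wz": -0.1},{"tx": 0.6,"ty": 12.5,"tz": 0,"wx": 0,"wy": 0,"wz": -0.1}])

```text
time_s: 3.73
eef_pos: [0.5049, -0.0687, 0.2423]
tool_rot: [179.9, -0.2, 23.9]
wrist_force: [0.0, 3.2, 2.0]
finger_gap: 0.0227
grasp_force: 25.3
```

Emit:
jog_arm(rows=[{"tx": 0.6,"ty": 12.5,"tz": 0,"wx": 0,"wy": 0,"wz": -0.1},{"tx": 0.6,"ty": 12.5,"tz": 0,"wx": 0,"wy": 0,"wz": -0.1},{"tx": 0.6,"ty": 12.5,"tz": 0,"wx": 0,"wy": 0,"wz": -0.1},{"tx": 0.6,"ty": 12.5,"tz": 0,"wx": 0,"wy": 0,"wz": -0.1}])

```text
time_s: 4.07
eef_pos: [0.5334, -0.1088, 0.2423]
tool_rot: [179.9, -0.2, 46.8]
wrist_force: [0.2, 4.1, 1.9]
finger_gap: 0.0226
grasp_force: 25.3
```

```bash
python3 - <<'E'
from h import *
s=bot.sense();d=s["eef_pos"][:2]-[.6186,-.0201]
print(s["eef_pos"],s["tool_rot"],s["wrist_force"],np.hypot(*d),np.radians((np.degrees(np.arctan2(d[1],d[0]))%360)-163.5))
E
```

```text
[ 0.53336161 -0.10879198  0.24227885] [ 1.79912829e+02 -1.66881152e-01  4.68466806e+01] [0.18323946 4.10336917 1.92178658] 0.12301158302282458 1.0932310250748891
```

Emit:
jog_arm(rows=[{"tx": 0.3,"ty": 7.5,"tz": 0,"wx": 0,"wy": 0,"wz": -0.06},{"tx": 0.3,"ty": 6,"tz": 0,"wx": 0,"wy": 0,"wz": -0.05},{"tx": 0,"ty": 0,"tz": 0,"wx": 0,"wy": 0,"wz": 0},{"tx": 0,"ty": 0,"tz": 0,"wx": 0,"wy": 0,"wz": 0}])

```text
time_s: 4.4
eef_pos: [0.5432, -0.1169, 0.2423]
tool_rot: [180.0, -0.1, 52.8]
wrist_force: [-1.5, 3.1, 6.0]
finger_gap: 0.0227
grasp_force: 25.7
```

```bash
python3 - <<'E'
from h import *
s=bot.sense();d=s["eef_pos"][:2]-[.6186,-.0201]
print(s["eef_pos"],s["tool_rot"],s["wrist_force"],np.hypot(*d),np.radians((np.degrees(np.arctan2(d[1],d[0]))%360)-163.5))
E
```

```text
[ 0.54321613 -0.11688595  0.24225666] [ 1.79968579e+02 -1.20686731e-01  5.28476570e+01] [-1.49758559  3.11978395  6.01586399] 0.12267945425712726 1.1970510366087723
```

Emit:
jog_arm(rows=[{"tx": 0,"ty": 0,"tz": 0,"wx": 0,"wy": 0,"wz": 0},{"tx": 0,"ty": 0,"tz": 0,"wx": 0,"wy": 0,"wz": 0},{"tx": 0,"ty": 0,"tz": 0,"wx": 0,"wy": 0,"wz": 0}], claw=0.0)

```text
time_s: 4.65
eef_pos: [0.543, -0.1189, 0.2411]
tool_rot: [179.9, 0.0, 52.7]
wrist_force: [0.7, 0.4, 0.2]
finger_gap: 0.043
grasp_force: 0.0
```

Emit:
jog_arm(rows=[{"tx": 0,"ty": 0,"tz": -25,"wx": 0,"wy": 0,"wz": 0},{"tx": 0,"ty": 0,"tz": -35,"wx": 0,"wy": 0,"wz": 0},{"tx": 0,"ty": 0,"tz": -35,"wx": 0,"wy": 0,"wz": 0},{"tx": 0,"ty": 0,"tz": -35,"wx": 0,"wy": 0,"wz": 0},{"tx": 0,"ty": 0,"tz": -20,"wx": 0,"wy": 0,"wz": 0}], claw=-0.06)

```text
time_s: 5.07
eef_pos: [0.5437, -0.1187, 0.3944]
tool_rot: [179.7, -0.1, 52.7]
wrist_force: [0.1, -0.4, 0.2]
finger_gap: 0.0402
grasp_force: 0.0
```

Emit:
jog_arm(rows=[{"tx": 0,"ty": 0,"tz": 0,"wx": 0,"wy": 0,"wz": 0.12},{"tx": 0,"ty": 0,"tz": 0,"wx": 0,"wy": 0,"wz": 0.12},{"tx": 0,"ty": 0,"tz": 0,"wx": 0,"wy": 0,"wz": 0.12},{"tx": 0,"ty": 0,"tz": 0,"wx": 0,"wy": 0,"wz": 0.12},{"tx": 0,"ty": 0,"tz": 0,"wx": 0,"wy": 0,"wz": 0.12}])

```text
time_s: 5.48
eef_pos: [0.5427, -0.1189, 0.3909]
tool_rot: [180.0, 0.0, 18.0]
wrist_force: [0.1, -0.4, -0.7]
finger_gap: 0.0403
grasp_force: 0.0
```

Emit:
jog_arm(rows=[{"tx": 0,"ty": 0,"tz": 0,"wx": 0,"wy": 0,"wz": 0.12},{"tx": 0,"ty": 0,"tz": 0,"wx": 0,"wy": 0,"wz": 0.12},{"tx": 0,"ty": 0,"tz": 0,"wx": 0,"wy": 0,"wz": 0},{"tx": 0,"ty": 0,"tz": 0,"wx": 0,"wy": 0,"wz": 0}])

```text
time_s: 5.82
eef_pos: [0.5429, -0.1185, 0.3907]
tool_rot: [180.0, 0.0, 4.8]
wrist_force: [-0.7, -0.6, -0.4]
finger_gap: 0.0398
grasp_force: 0.0
```

```bash
python3 - <<'E'
from h import *
import cv2
s=bot.sense();print(s["eef_pos"],s["tool_rot"],s["finger_gap"],s["time_s"])
print(delta([.4807,.0988,.37],3.7))
b=optics.grab_frame("top")[:,:,::-1];cv2.imwrite("t2.png",b);b=b[110:220,195:310]
cv2.imwrite("pics/t2.png",cv2.convertScaleAbs(cv2.resize(b,None,fx=5,fy=5,interpolation=cv2.INTER_CUBIC),alpha=1.6))
E
```

```text
[ 0.54285446 -0.11848047  0.39071665] [1.79963716e+02 1.61670442e-02 4.79636653e+00] 0.03978774458127543 5.8167
(array([ -43.8, -221.7,   20.6]), array([0.0006, 0.0003, 0.0191]))
```

View pics/t2.png

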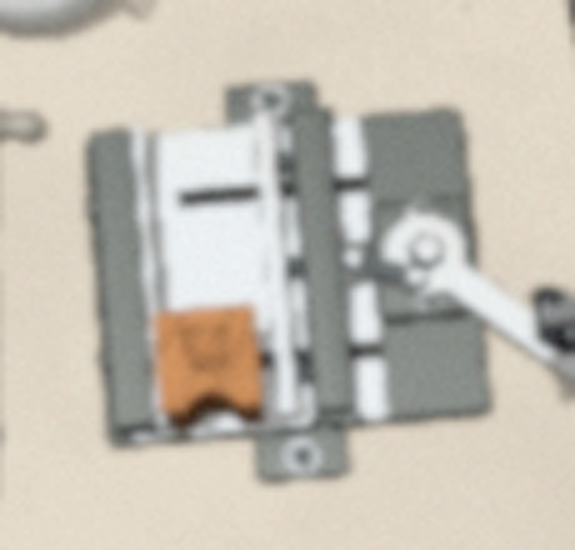

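The lever is out, the jaw has opened (a gap right of the block at (270,360)), and the block still stands. Now I'll go in front of the block.

Emit:
jog_arm(rows=[{"tx": -7.3,"ty": -37,"tz": 0,"wx": 0,"wy": 0,"wz": 0.019},{"tx": -7.3,"ty": -37,"tz": 0,"wx": 0,"wy": 0,"wz": 0},{"tx": -7.3,"ty": -37,"tz": 0,"wx": 0,"wy": 0,"wz": 0},{"tx": -7.3,"ty": -37,"tz": 0,"wx": 0,"wy": 0,"wz": 0},{"tx": -7.3,"ty": -37,"tz": 0,"wx": 0,"wy": 0,"wz": 0}])

```text
time_s: 6.28
eef_pos: [0.4938, 0.065, 0.3908]
tool_rot: [-180.0, -0.0, 3.6]
wrist_force: [0.0, 0.3, 0.2]
finger_gap: 0.0403
grasp_force: 0.0
```

Emit:
jog_arm(rows=[{"tx": -7,"ty": -36,"tz": 20,"wx": 0,"wy": 0,"wz": 0},{"tx": 0,"ty": 0,"tz": 35,"wx": 0,"wy": 0,"wz": 0},{"tx": 0,"ty": 0,"tz": 35,"wx": 0,"wy": 0,"wz": 0},{"tx": 0,"ty": 0,"tz": 15,"wx": 0,"wy": 0,"wz": 0},{"tx": 0,"ty": 0,"tz": 0,"wx": 0,"wy": 0,"wz": 0}])

```text
time_s: 6.7
eef_pos: [0.4839, 0.0991, 0.2827]
tool_rot: [179.9, 0.4, 3.7]
wrist_force: [-1.1, -0.1, 1.1]
finger_gap: 0.0401
grasp_force: 0.0
```

```bash
python3 - <<'E'
from h import *
import cv2
s=bot.sense();print(s["eef_pos"],s["tool_rot"],s["finger_gap"],s["time_s"])
print(delta([.4807,.0988,.284],3.7))
b=optics.grab_frame("side")[100:225,205:345,::-1]
cv2.imwrite("pics/s2.png",cv2.convertScaleAbs(cv2.resize(b,None,fx=4.7,fy=4.7,interpolation=cv2.INTER_CUBIC),alpha=1.3))
E
```

```text
[0.48386716 0.09908778 0.28268812] [179.93237446   0.4064478    3.71674845] 0.04012648056255009 6.7
(array([-3.2,  0.1, -1.3]), array([0.0012, 0.0071, 0.0003]))
```

View pics/s2.png

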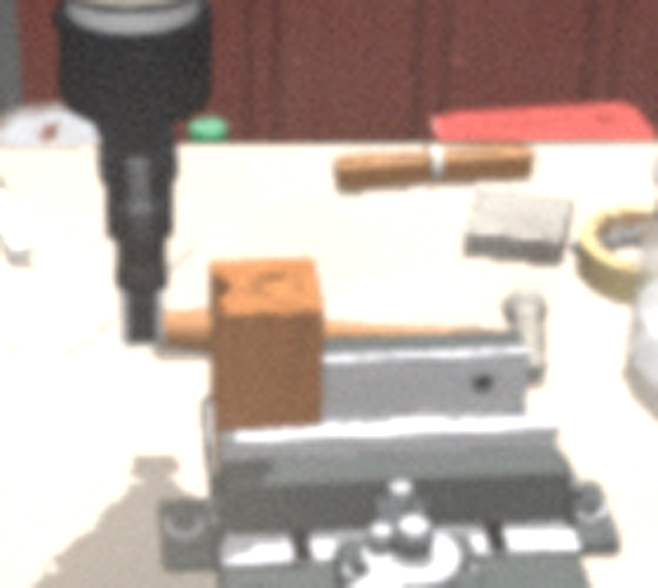

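Fingertips (143,340) are about 17 mm below the block top, ~87 mm above the bed, which is a good push height.

Emit:
jog_arm(rows=[{"tx": 8,"ty": 0,"tz": 0,"wx": 0,"wy": 0,"wz": 0},{"tx": 8,"ty": 0,"tz": 0,"wx": 0,"wy": 0,"wz": 0},{"tx": 6,"ty": 0,"tz": 0,"wx": 0,"wy": 0,"wz": 0},{"tx": 5,"ty": 0,"tz": 0,"wx": 0,"wy": 0,"wz": 0},{"tx": 5,"ty": 0,"tz": 0,"wx": 0,"wy": 0,"wz": 0}])

```text
time_s: 7.17
eef_pos: [0.5181, 0.1011, 0.2866]
tool_rot: [-180.0, -0.1, 3.5]
wrist_force: [-1.0, -0.1, 1.1]
finger_gap: 0.04
grasp_force: 0.6
```

Emit:
jog_arm(rows=[{"tx": 5,"ty": 0,"tz": 0,"wx": 0,"wy": 0,"wz": 0},{"tx": 5,"ty": 0,"tz": 0,"wx": 0,"wy": 0,"wz": 0}])

```text
time_s: 7.33
eef_pos: [0.5276, 0.1017, 0.286]
tool_rot: [180.0, -0.0, 3.5]
wrist_force: [-1.3, -0.1, 0.2]
finger_gap: 0.0402
grasp_force: 0.5
```

```bash
python3 - <<'E'
from h import *
import cv2
s=bot.sense();print(s["eef_pos"],s["wrist_force"],s["time_s"])
b=optics.grab_frame("side")[100:225,205:345,::-1]
cv2.imwrite("pics/s3.png",cv2.convertScaleAbs(cv2.resize(b,None,fx=4.7,fy=4.7,interpolation=cv2.INTER_CUBIC),alpha=1.3))
E
```

```text
[0.52761162 0.10173742 0.28604589] [-1.30169217 -0.11356749  0.22805343] 7.3333
```

View pics/s3.png

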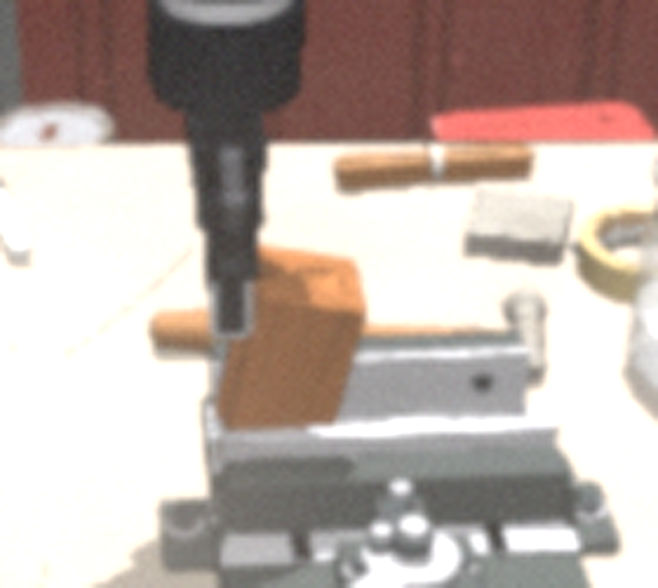

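The block is tipping cleanly, its top leaning toward +x at (310,280), so I'll continue.

Emit:
jog_arm(rows=[{"tx": 5,"ty": 0,"tz": 0,"wx": 0,"wy": 0,"wz": 0},{"tx": 5,"ty": 0,"tz": 0,"wx": 0,"wy": 0,"wz": 0},{"tx": 5,"ty": 0,"tz": 0,"wx": 0,"wy": 0,"wz": 0},{"tx": 4,"ty": 0,"tz": 0,"wx": 0,"wy": 0,"wz": 0},{"tx": 4,"ty": 0,"tz": 0,"wx": 0,"wy": 0,"wz": 0}])

```text
time_s: 7.8
eef_pos: [0.5508, 0.1033, 0.2857]
tool_rot: [-180.0, -0.0, 3.5]
wrist_force: [0.4, 0.2, 0.2]
finger_gap: 0.0403
grasp_force: 0.0
```

Emit:
jog_arm(rows=[{"tx": 4,"ty": 0,"tz": 0,"wx": 0,"wy": 0,"wz": 0},{"tx": 4,"ty": 0,"tz": 0,"wx": 0,"wy": 0,"wz": 0},{"tx": 0,"ty": 0,"tz": 0,"wx": 0,"wy": 0,"wz": 0},{"tx": 0,"ty": 0,"tz": 0,"wx": 0,"wy": 0,"wz": 0},{"tx": 0,"ty": 0,"tz": 0,"wx": 0,"wy": 0,"wz": 0}])

```text
time_s: 8.22
eef_pos: [0.5579, 0.1037, 0.2857]
tool_rot: [180.0, 0.0, 3.5]
wrist_force: [0.1, 0.0, -0.2]
finger_gap: 0.0402
grasp_force: 0.0
```

Emit:
jog_arm(rows=[{"tx": 0,"ty": 0,"tz": 0,"wx": 0,"wy": 0,"wz": 0},{"tx": 0,"ty": 0,"tz": 0,"wx": 0,"wy": 0,"wz": 0},{"tx": 0,"ty": 0,"tz": 0,"wx": 0,"wy": 0,"wz": 0}])

```text
time_s: 8.47
eef_pos: [0.5579, 0.1037, 0.2857]
tool_rot: [180.0, 0.0, 3.5]
wrist_force: [0.6, 0.5, 0.5]
finger_gap: 0.0401
grasp_force: 0.0
```

```bash
python3 - <<'E'
from h import *
import cv2
s=bot.sense();print(s["eef_pos"],s["wrist_force"],s["time_s"])
b=optics.grab_frame("side")[100:225,205:345,::-1]
cv2.imwrite("pics/s4.png",cv2.convertScaleAbs(cv2.resize(b,None,fx=4.7,fy=4.7,interpolation=cv2.INTER_CUBIC),alpha=1.3))
E
```

```text
[0.55788803 0.10369178 0.28573778] [0.59315831 0.47576209 0.4944869 ] 8.4667
```

View pics/s4.png

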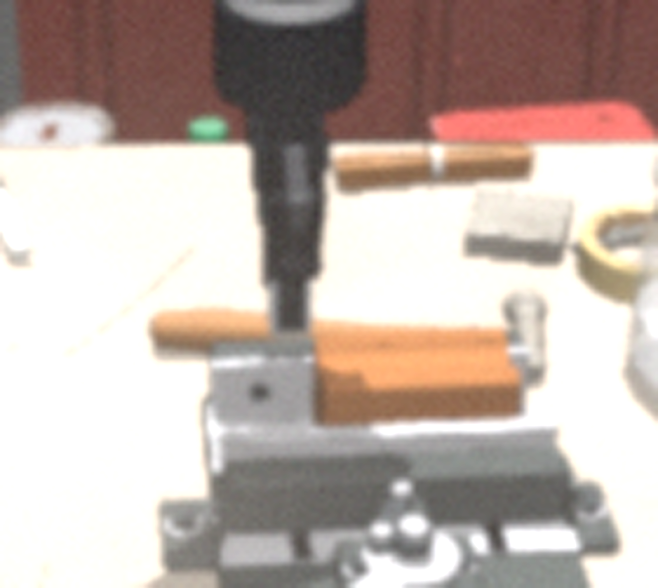

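The block lies with its channel up, spanning (318–522). I'll retreat and measure its position from the top.

Emit:
jog_arm(rows=[{"tx": -5,"ty": 0,"tz": -25,"wx": 0,"wy": 0,"wz": 0},{"tx": -5,"ty": 10,"tz": -35,"wx": 0,"wy": 0,"wz": 0},{"tx": 0,"ty": 35,"tz": -20,"wx": 0,"wy": 0,"wz": 0},{"tx": 0,"ty": 38,"tz": 0,"wx": 0,"wy": 0,"wz": 0},{"tx": 0,"ty": 38,"tz": 0,"wx": 0,"wy": 0,"wz": 0}], claw=0.18)

```text
time_s: 8.93
eef_pos: [0.5561, -0.018, 0.3679]
tool_rot: [180.0, -0.3, 3.7]
wrist_force: [-0.1, -0.3, -0.7]
finger_gap: 0.0505
grasp_force: 0.0
```

Emit:
jog_arm(rows=[{"tx": 0,"ty": 38,"tz": 0,"wx": 0,"wy": 0,"wz": 0},{"tx": 0,"ty": 38,"tz": 0,"wx": 0,"wy": 0,"wz": 0},{"tx": 0,"ty": 28,"tz": 0,"wx": 0,"wy": 0,"wz": 0},{"tx": 0,"ty": 0,"tz": 0,"wx": 0,"wy": 0,"wz": -0.12},{"tx": 0,"ty": 0,"tz": 0,"wx": 0,"wy": 0,"wz": -0.12}])

```text
time_s: 9.35
eef_pos: [0.5617, -0.1247, 0.3656]
tool_rot: [179.9, 0.0, 17.3]
wrist_force: [0.0, 1.3, -0.2]
finger_gap: 0.0504
grasp_force: 0.0
```

Emit:
jog_arm(rows=[{"tx": 0,"ty": 0,"tz": 0,"wx": 0,"wy": 0,"wz": -0.12},{"tx": 0,"ty": 0,"tz": 0,"wx": 0,"wy": 0,"wz": -0.12},{"tx": 0,"ty": 0,"tz": 0,"wx": 0,"wy": 0,"wz": -0.12},{"tx": 0,"ty": 0,"tz": 0,"wx": 0,"wy": 0,"wz": -0.12},{"tx": 0,"ty": 0,"tz": 0,"wx": 0,"wy": 0,"wz": -0.12}])

```text
time_s: 9.77
eef_pos: [0.5618, -0.1215, 0.3657]
tool_rot: [-180.0, 0.0, 52.0]
wrist_force: [-0.1, -0.1, 0.5]
finger_gap: 0.0504
grasp_force: 0.0
```

Emit:
jog_arm(rows=[{"tx": 0,"ty": 0,"tz": 0,"wx": 0,"wy": 0,"wz": 0},{"tx": 0,"ty": 0,"tz": 0,"wx": 0,"wy": 0,"wz": 0}])

```text
time_s: 9.93
eef_pos: [0.5619, -0.1217, 0.3656]
tool_rot: [-180.0, -0.0, 51.5]
wrist_force: [0.4, -0.1, 0.0]
finger_gap: 0.0503
grasp_force: 0.0
```

```bash
python3 - <<'E'
from h import *
import cv2
s=bot.sense();print(s["eef_pos"],s["tool_rot"],s["finger_gap"],s["time_s"])
print(delta([.543,-.1185,.24],52.5))
f=optics.grab_frame("top")
h=cv2.cvtColor(f,cv2.COLOR_RGB2HSV);r=np.zeros(h.shape[:2],np.uint8);r[120:210,212:260]=1
m=((h[...,0]<22)&(h[...,1]>100)).astype(np.uint8)*r
n,l,st,_=cv2.connectedComponentsWithStats(m);k=1+np.argmax(st[1:,4]);print(st[k])
c,_=cv2.findContours((l==k).astype(np.uint8),0,2);b=cv2.boxPoints(cv2.minAreaRect(c[0]))
a=np.radians(3.7);V=np.array([[np.cos(a),np.sin(a)],[-np.sin(a),np.cos(a)]])
for q in b:print(q,V@(onz("top",*q,.081)[:2]-[.6103,.1086])*1000)
p=f[110:220,195:310,::-1]
cv2.imwrite("pics/t3.png",cv2.convertScaleAbs(cv2.resize(p,None,fx=5,fy=5,interpolation=cv2.INTER_CUBIC),alpha=1.6))
E
```

```text
[ 0.56185327 -0.12168015  0.36563723] [-1.79976954e+02 -4.18475076e-03  5.14821158e+01] 0.050286737287633075 9.9333
(array([ -9.3, -16.7, 125.6]), array([-0.0004, -0.0001, -0.0178]))
[225 139  20  37 642]
[224.38231 139.97057] [65.37182807 25.26680037]
[243.27055 138.51762] [ 65.12111255 -28.73627511]
[245.99998 173.99998] [-37.50409315 -28.32390786]
[227.11174 175.45293] [-37.25899774  25.18851468]
```

View pics/t3.png

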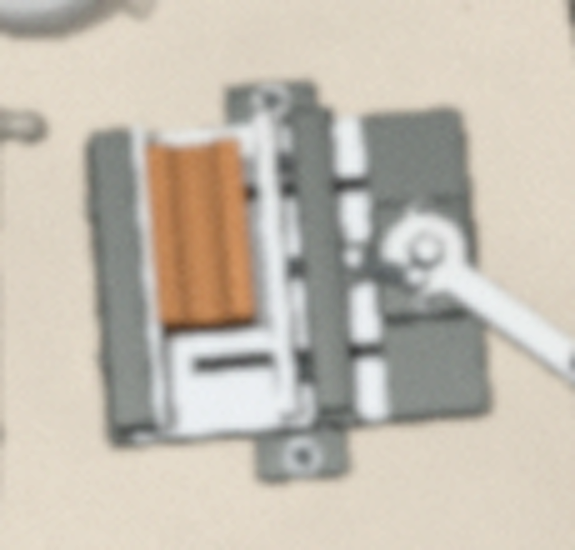

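The block lies flat and aligned, channel up, at vise x −37..65. Now the lever back.

Emit:
jog_arm(rows=[{"tx": -9,"ty": -17,"tz": 20,"wx": 0,"wy": 0,"wz": -0.018},{"tx": 0,"ty": 0,"tz": 30,"wx": 0,"wy": 0,"wz": 0},{"tx": 0,"ty": 0,"tz": 30,"wx": 0,"wy": 0,"wz": 0},{"tx": 0,"ty": 0,"tz": 30,"wx": 0,"wy": 0,"wz": 0},{"tx": 0,"ty": 0,"tz": 15,"wx": 0,"wy": 0,"wz": 0}])

```text
time_s: 10.4
eef_pos: [0.542, -0.118, 0.238]
tool_rot: [-179.8, 0.1, 52.6]
wrist_force: [0.1, -0.0, -0.7]
finger_gap: 0.0506
grasp_force: 0.0
```

Emit:
jog_arm(rows=[{"tx": 0,"ty": 0,"tz": 0,"wx": 0,"wy": 0,"wz": 0},{"tx": 0,"ty": 0,"tz": 0,"wx": 0,"wy": 0,"wz": 0},{"tx": 0,"ty": 0,"tz": 0,"wx": 0,"wy": 0,"wz": 0},{"tx": 0,"ty": 0,"tz": 0,"wx": 0,"wy": 0,"wz": 0},{"tx": 0,"ty": 0,"tz": 0,"wx": 0,"wy": 0,"wz": 0}], claw=-0.6)

```text
time_s: 10.82
eef_pos: [0.5428, -0.1176, 0.241]
tool_rot: [-180.0, -0.0, 52.7]
wrist_force: [-0.1, 1.8, -9.1]
finger_gap: 0.0226
grasp_force: 25.9
```

```bash
python3 - <<'E'
from h import *
s=bot.sense();print(s["eef_pos"],s["tool_rot"],s["finger_gap"],s["grasp_force"],s["wrist_force"])
E
```

```text
[ 0.54282913 -0.11759719  0.24099557] [-1.79984789e+02 -4.13935748e-02  5.26874268e+01] 0.02261011522613944 25.92097520828247 [-0.092145    1.79383747 -9.14372733]
```

Emit:
jog_arm(rows=[{"tx": 0.6,"ty": -12.5,"tz": 0,"wx": 0,"wy": 0,"wz": 0.1},{"tx": 0.6,"ty": -12.5,"tz": 0,"wx": 0,"wy": 0,"wz": 0.1},{"tx": 0.6,"ty": -12.5,"tz": 0,"wx": 0,"wy": 0,"wz": 0.1},{"tx": 0.6,"ty": -12.5,"tz": 0,"wx": 0,"wy": 0,"wz": 0.1},{"tx": 0.6,"ty": -12.5,"tz": 0,"wx": 0,"wy": 0,"wz": 0.1}])

```text
time_s: 11.23
eef_pos: [0.5048, -0.0701, 0.241]
tool_rot: [179.9, -0.1, 23.7]
wrist_force: [3.8, -0.8, -15.8]
finger_gap: 0.0229
grasp_force: 25.6
```

Emit:
jog_arm(rows=[{"tx": 0.6,"ty": -12.5,"tz": 0,"wx": 0,"wy": 0,"wz": 0.1},{"tx": 0.6,"ty": -12.5,"tz": 0,"wx": 0,"wy": 0,"wz": 0.1},{"tx": 0.6,"ty": -12.5,"tz": 0,"wx": 0,"wy": 0,"wz": 0.1},{"tx": 0.6,"ty": -12.5,"tz": 0,"wx": 0,"wy": 0,"wz": 0.1},{"tx": 0.6,"ty": -12.5,"tz": 0,"wx": 0,"wy": 0,"wz": 0.1}])

```text
time_s: 11.65
eef_pos: [0.4942, -0.0096, 0.241]
tool_rot: [179.9, -0.1, -5.0]
wrist_force: [2.2, -4.7, -15.0]
finger_gap: 0.0229
grasp_force: 25.6
```

```bash
python3 - <<'E'
from h import *
s=bot.sense();d=s["eef_pos"][:2]-[.6186,-.0201]
print(s["eef_pos"],s["tool_rot"],s["wrist_force"],np.hypot(*d),np.radians((np.degrees(np.arctan2(d[1],d[0]))%360)-163.5))
E
```

```text
[ 0.49421641 -0.00960082  0.24098529] [ 1.79922098e+02 -7.67790411e-02 -5.01104639e+00] [  2.18577861  -4.71605178 -14.99001166] 0.12482591836425913 0.20376928902438243
```

Emit:
jog_arm(rows=[{"tx": 0.6,"ty": -12.5,"tz": 0,"wx": 0,"wy": 0,"wz": 0.1},{"tx": 0.4,"ty": -9,"tz": 0,"wx": 0,"wy": 0,"wz": 0.072},{"tx": 0,"ty": -4,"tz": 0,"wx": 0,"wy": 0,"wz": 0.032},{"tx": 0,"ty": -2,"tz": 0,"wx": 0,"wy": 0,"wz": 0},{"tx": 0,"ty": 0,"tz": 0,"wx": 0,"wy": 0,"wz": 0}])

```text
time_s: 12.07
eef_pos: [0.4989, 0.0157, 0.241]
tool_rot: [179.8, -0.0, -16.4]
wrist_force: [0.5, -7.6, -9.8]
finger_gap: 0.0232
grasp_force: 26.3
```

Emit:
jog_arm(rows=[{"tx": 0,"ty": -2,"tz": 0,"wx": 0,"wy": 0,"wz": 0},{"tx": 0,"ty": 0,"tz": 0,"wx": 0,"wy": 0,"wz": 0}])

```text
time_s: 12.23
eef_pos: [0.499, 0.016, 0.241]
tool_rot: [179.7, 0.0, -16.5]
wrist_force: [0.3, -10.2, -9.6]
finger_gap: 0.0231
grasp_force: 26.6
```

```bash
python3 - <<'E'
from h import *
s=bot.sense();d=s["eef_pos"][:2]-[.6186,-.0201]
print(s["eef_pos"],s["tool_rot"],s["wrist_force"],np.hypot(*d),np.radians((np.degrees(np.arctan2(d[1],d[0]))%360)-163.5))
E
```

```text
[0.49904992 0.01603826 0.24095495] [ 1.79678248e+02  2.93038134e-02 -1.65064398e+01] [  0.25698732 -10.15513905  -9.58626906] 0.1248927409656302 -0.005572971772385767
```

The lever is against its home stop (force rising, no travel). Now release and lift.

Emit:
jog_arm(rows=[{"tx": 0,"ty": 0,"tz": 0,"wx": 0,"wy": 0,"wz": 0},{"tx": 0,"ty": 0,"tz": 0,"wx": 0,"wy": 0,"wz": 0},{"tx": 0,"ty": 0,"tz": 0,"wx": 0,"wy": 0,"wz": 0}], claw=0.1)

```text
time_s: 12.48
eef_pos: [0.5007, 0.0209, 0.2419]
tool_rot: [-179.9, -0.2, -16.3]
wrist_force: [-0.5, -0.5, 0.1]
finger_gap: 0.047
grasp_force: 0.0
```

Emit:
jog_arm(rows=[{"tx": 0,"ty": 0,"tz": -20,"wx": 0,"wy": 0,"wz": 0},{"tx": 0,"ty": 0,"tz": -35,"wx": 0,"wy": 0,"wz": 0},{"tx": 0,"ty": 0,"tz": -35,"wx": 0,"wy": 0,"wz": 0},{"tx": 0,"ty": 0,"tz": -35,"wx": 0,"wy": 0,"wz": 0},{"tx": 0,"ty": 20,"tz": -20,"wx": 0,"wy": 0,"wz": 0}])

```text
time_s: 12.9
eef_pos: [0.4963, 0.0054, 0.3905]
tool_rot: [-179.6, -0.5, -15.9]
wrist_force: [0.6, -0.4, 0.6]
finger_gap: 0.0468
grasp_force: 0.0
```

Emit:
jog_arm(rows=[{"tx": 0,"ty": 40,"tz": 0,"wx": 0,"wy": 0,"wz": 0},{"tx": 0,"ty": 40,"tz": 0,"wx": 0,"wy": 0,"wz": 0},{"tx": 0,"ty": 40,"tz": 0,"wx": 0,"wy": 0,"wz": 0},{"tx": 0,"ty": 40,"tz": 0,"wx": 0,"wy": 0,"wz": 0},{"tx": 0,"ty": 0,"tz": 0,"wx": 0,"wy": 0,"wz": 0}])

```text
time_s: 13.32
eef_pos: [0.4466, -0.1596, 0.3869]
tool_rot: [179.8, -0.1, -17.0]
wrist_force: [0.6, 0.0, -0.4]
finger_gap: 0.0468
grasp_force: 0.0
```

```bash
python3 - <<'E'
from h import *
import cv2
s=bot.sense();print(s["eef_pos"],s["wrist_force"],s["time_s"])
f=optics.grab_frame("top")[105:225,170:310,::-1]; g=optics.grab_frame("side")[130:250,205:345,::-1]
p=np.hstack([cv2.convertScaleAbs(f,alpha=1.6),cv2.convertScaleAbs(g,alpha=1.2)])
cv2.imwrite("pics/e.png",cv2.resize(p,(798,342),interpolation=cv2.INTER_CUBIC))
E
```

```text
[ 0.44655068 -0.15963341  0.38688379] [ 0.57154822  0.03890848 -0.43806811] 13.3167
```

View pics/e.png

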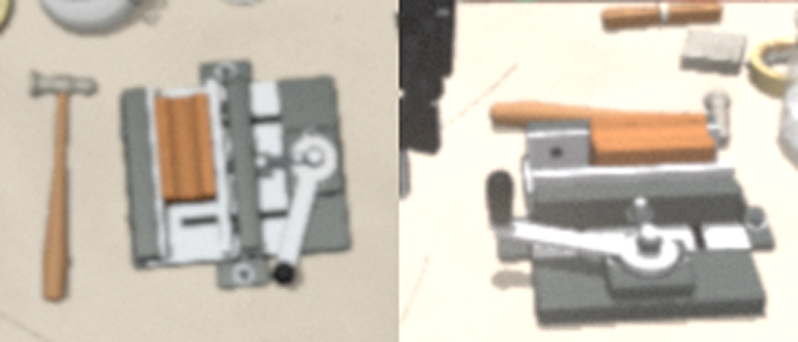

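The block is clamped with its channel up (185,148), and the lever is home with the grip at (285,272). I'll compare the grip centroid with the start and hand in if it matches.

```bash
python3 - <<'E'
from h import *
import cv2
a=cv2.imread("top0_raw.png");b=optics.grab_frame("top")[:,:,::-1]
c=[]
for f in(a,b):
    g=f[192:210,260:282].astype(float).mean(2);w=np.clip(45-g,0,None);y,x=np.mgrid[192:210,260:282];c.append(np.array([(w*x).sum(),(w*y).sum()])/w.sum())
print(c)
if np.abs(c[0]-c[1]).max()<.5: print(bot.hand_in())
E
```

```text
[array([269.06373293, 200.88770865]), array([269.07133917, 200.95932416])]
the job is handed in; nothing more can be done
None
```

The forming block lies flat on the bed with its channel up and its whole length between the jaws (about −37 to 65 mm along them). The lever is back against its home stop, the gripper is clear, nothing else was touched, and the job is handed in at about 13 s.

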